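# Stage the next tape for transfer

### The job

On the grey mat, stand the blue tape case in the middle bay, between the two bookends, and the black tape case in the outer bay next to the red bookend, each upright and square in its white outline (the outer bay next to the green bookend stays empty). Stand the orange-lidded jar in the white circle behind the blue case, and set the yellow hub flat and centred on top of the blue case to mark it as next. Leave the pen pot and the stamp where they are.

Things in the scene. Friction and masses are not known exactly. Their poses are not given: they have to be found in the camera images.
- mat: Grey mat, fixed to the table, 245 x 280 mm, 2 mm thick. Origin: under the centre of the middle bay, at table height; its x points away from the robot (turned by up to 0.2 rad), y to the left. White outlines, inside 44 x 140 mm and long along the mat's x, mark three bays centred at mat y = -110, 0 and +110 mm (x = 0). Behind the middle bay (farther from the robot) a white circle of 62 mm inner diameter is centred at mat x = +125 mm, y = 0.
- red_bookend: Red steel bookend fixed to the mat between the middle bay and one outer bay, at mat y = +55 or -55 mm, x = 0 (which side varies; the green one is on the other). Plate 100 mm long (its x, along the bays), 5 mm thick, on a flat foot 30 mm wide; top 50 mm above the mat. Origin: centre of its underside, on the mat; axes as the mat's.
- green_bookend: Green steel bookend, otherwise as the red one, on the other side of the middle bay.
- black_case: Black tape case, a closed box 130 mm long (its x), 30 mm thick (its y), 90 mm high, about 0.24 kg, standing on its long narrow edge, with a blank white sticker along its top and on both ends. Origin: centre of its underside; z up. Its two ends are alike.
- blue_case: Blue tape case, a closed box 130 mm long (its x), 30 mm thick (its y), 90 mm high, about 0.24 kg, standing on its long narrow edge, with a blank white sticker along its top and on both ends. Origin: centre of its underside; z up. Its two ends are alike.
- jar: Round jar, white body 46 mm in diameter, orange lid 48 mm in diameter, 70 mm high in all (lid: the top 18 mm), about 0.09 kg, upright. Origin: centre of its underside; z up.
- hub: Yellow plastic tape hub, a thick ring lying flat: 44 mm outer diameter, 18 mm hole, 18 mm high, about 35 g. Origin: centre of its underside; z up.
- pen_pot: Bystander: leave it where it is. Dark round pot, 72 mm in diameter and 85 mm high, with three pens standing up to 130 mm, beyond the mat. Origin: centre of its underside.
- stamp: Bystander: leave it where it is. Wooden hand stamp, base 60 x 35 mm, knob handle, 70 mm high. Origin: centre of its underside.
There are look-alikes about, which are no part of the job. Leave any purple or turquoise look-alike of the jar alone. Of the things that look like the blue_case, the smaller one is meant.

How it is judged:
By the outcome, as a careful person would: the job done as asked, in the order asked, and still so for the second after the job is handed in, with the robot touching nothing.
It also fails if it takes over 112 s, if anything falls off the work surface, if the arm or the gripper's body presses on something with over 40 N, if the wrist force passes 120 N, or if a joint passes its speed limit or range.

### The arm

A 6-joint arm with a two-finger parallel gripper is mounted at the origin on the work surface. World frame = base frame: x ahead of the robot, y to its left, z up, the work surface at z = 0. Lengths are in m, angles in rad, forces in N, time in s.
With the tool pointing down it reaches from about 0.325 to 0.9 m from the base axis. Payload 6.1 kg.
Tool frame: the origin (TCP) lies midway between the tips of the shut fingers; the grasp point (between the pads) lies 19 mm behind it; x points along the fingers, y is the direction in which the jaws open and shut, and the axes are right-handed (so a half turn about x gives the same grasp; the last joint's range is limited). The gripper opens to 87 mm and grips with 3 to 60 N. Pads are 19 mm wide; open, the fingers measure 117 mm over their backs; the gripper's body (75 mm by 190 mm) begins 51 mm behind the grasp point.
Start: joints at [1.099, 0.22, 1.526, -0, 1.395, -0.126], TCP at [0.212, 0.588, 0.223] pointing down, gripper open.
Joint ranges: [-2.98, 2.98], [-0.91, 2.08], [0.09, 2.57], [-1.24, 4.39], [0.2, 2.65], [-2.68, 2.68]. Speed limits (rad/s): [2.57, 2.57, 3.01, 3.14, 3.14, 3.14].

### API

Orientations are given as a rotation vector (axis times angle).
In Python, from cell import * gives the robot as it stands.
- The arm moves only by the shell command python3 -m creep 'ROWS' [FORCE]. ROWS is JSON, a list of rows, each an object of numbers: "ax", "ay", "az": the turn, a rotation vector about the tool's x, y, z in rad; "x", "y", "z": the shift along the tool's x, y, z in cm; "claw": the closure, from 0 (fully open) to 1 (shut). A call has 1 to 20 rows; each row shifts and turns the commanded pose from where the row before left it, along the tool's axes as they then stand; what a row does not reach is not made up. A row lasts 1/10 s, in which the tool goes at most 50 mm and 8.59 degrees, less where a joint would pass 70% of its speed; a pose out of reach is approached as far as the arm can. A call is refused whole if a number of a shift passes 5 or a number of a turn 0.15, either way. A call with a gripper value outside its range is refused whole. The fingers move at their own pace and stop on an object; FORCE is the grip in N (left out, the last holds). Time passes only in rows, so rows that do not move let the fingers close. It gives the time, the measured TCP pose, the force and the opening at its end, in the units of the state.
- get_state(): the state, without advancing time (a new reading comes with each control period).
- grab_frame(name): name is "scene" or "top" or "wrist"; returns a dict with "pixels" (480x640x3 uint8, blue, green, red), "range_z" (480x640 float32, m along the optical axis (not along the pixel's ray), 0 where there is no reading), "fov_y" (degrees; the focal length in pixels is half the picture's height over the tangent of half this angle, whatever the lens; pixels are square), "cx", "cy" (the principal point, pixels), "R" (3x3) and "t" (3): a world point X has camera coordinates R X + t. Camera axes: x right, y down, z forward; pixel columns grow to the right and rows downward; lengths in m; the calibration is good to about 2 mm. The wrist camera is an equidistant fisheye: a pixel r from the principal point sees the ray r / f radians off the axis. A picture is of the moment at which its call begins.
- finish_job(): hands the job in, once; it reports no verdict.
Trained networks look in a picture, given as the dict that the camera call returned (one of the last four; its "shot" number tells which), for a name from the list of things; names that differ only in an ending like _2 or _b are one class to them, and where a whole thing is asked for, a point or a joint stands for the part that bears it (a point fixed in the world has none). Each returns a list of dicts, best first, with "confidence" (0 to 1); they miss things now and then, are a little off and sometimes report something else, mostly with a low value. They report only what shows in the picture. A call takes as long as a camera call. They do not tell look-alikes from the thing itself.
- search_frame(picture, name): "bbox" ([left, top, right, bottom] in pixels, round what is visible of it).
The state is a dict: "clock": time; "joint_pos": joint angles; "dq": joint speeds; "effort": joint torques, N m; "ee_pos": TCP position; "eef_rot": TCP orientation; "wrist_force": force on the tool from outside, world axes, zero at the start; "wrist_torque": the same for the moment, N m; "opening": finger opening in m.
Only numpy, scipy, OpenCV 4.12 (cv2) and the standard library are available. Lean on these libraries where they do the work, as an engineer would, in place of code of your own. Each camera call takes 0.05 s, during which the arm holds its last target. There are 200 camera calls.

## Working session

There is one attempt and no reset: what is moved stays moved. The work goes in short steps, Python scripts to look and compute and a shell command to move; the robot and the scene stay as the last step left them, time stands still between calls to the robot, and variables do not carry over. Pictures are saved under pics/ and viewed, about 12 in all and at most 16, crops included, and the job is handed in when it is done.

```bash
ls; mkdir -p pics; cat > h.py <<'E'
from cell import *
import numpy as np, cv2
from scipy.spatial.transform import Rotation as Ro
def foc(f): return 240/np.tan(np.radians(f["fov_y"])/2)
def save(f,n): cv2.imwrite("pics/"+n+".png",f["pixels"])
def cloud(f,fish=False):
    h,w=f["range_z"].shape
    u,v=np.meshgrid(np.arange(w),np.arange(h)); F=foc(f)
    a=(u-f["cx"])/F; b=(v-f["cy"])/F
    if fish:
        r=np.hypot(a,b); s=np.where(r>1e-9,np.tan(np.minimum(r,1.5))/np.maximum(r,1e-9),1); a=a*s;b=b*s
    z=f["range_z"]; P=np.stack([a*z,b*z,z],-1)
    W=(P-np.array(f["t"]))@np.array(f["R"])
    W[z<=0]=np.nan
    return W
E
python3 - <<'E'
from h import *
s=get_state(); print(s)
for n in ("scene","top","wrist"):
    f=grab_frame(n); save(f,n+"0"); print(n,f["fov_y"],f["cx"],f["cy"],-np.array(f["R"]).T@f["t"])
    W=cloud(f,n=="wrist")
    for o in ("red_bookend","green_bookend","black_case","blue_case","jar","hub","pen_pot","stamp","mat"):
        for d in search_frame(f,o)[:4]:
            l,t,r,b=map(int,d["bbox"]); c=W[(t+b)//2,(l+r)//2]
            print(o,round(d["confidence"],2),[l,t,r,b],np.round(c,3))
E
```

```text
pics
{'clock': 0.0, 'joint_pos': array([ 1.09890022e+00,  2.21228923e-01,  1.52759445e+00, -1.31691746e-05,
        1.39468372e+00, -1.26090143e-01]), 'dq': array([-0.00027773, -0.00051752, -0.0022381 ,  0.00257985, -0.00079144,
       -0.00110853]), 'effort': array([-1.35702805e-03, -4.94595909e+01, -3.87394381e+01,  6.99224300e-02,
        5.68331557e-02, -1.75702180e-04]), 'ee_pos': array([0.21157006, 0.58745448, 0.22144433]), 'eef_rot': array([ 0.26992337,  1.55426279, -0.27281516]), 'wrist_force': array([-0.30374788,  0.23052455,  0.41976572]), 'wrist_torque': array([ 0.04853314, -0.01606192,  0.00885757]), 'opening': 0.0871470467817864}
scene 45.66002003390212 323.36115087670413 242.28495389091478 [ 1.2066563  -0.13698875  0.92649604]
red_bookend 0.68 [252, 210, 279, 262] [ 0.511 -0.105  0.05 ]
green_bookend 0.84 [304, 198, 329, 247] [0.485 0.003 0.033]
green_bookend 0.31 [213, 192, 383, 321] [ 0.536 -0.046  0.   ]
black_case 0.83 [472, 197, 542, 242] [0.594 0.358 0.074]
blue_case 0.87 [97, 267, 178, 332] [ 0.615 -0.348  0.071]
blue_case 0.63 [81, 342, 207, 410] [ 0.788 -0.33  
[... 585 characters left out ...]
4]
green_bookend 0.73 [311, 255, 331, 301] [ 0.47  -0.002  0.006]
black_case 0.81 [89, 214, 174, 239] [0.572 0.359 0.087]
blue_case 0.97 [432, 97, 537, 160] [ 0.744 -0.327  0.115]
blue_case 0.55 [452, 189, 530, 227] [ 0.589 -0.335  0.093]
jar 0.98 [122, 287, 166, 314] [0.432 0.336 0.068]
jar 0.95 [179, 306, 211, 328] [0.397 0.239 0.069]
jar 0.58 [134, 336, 169, 361] [0.343 0.319 0.072]
hub 0.67 [484, 285, 507, 306] [ 0.425 -0.362  0.001]
pen_pot 0.68 [362, 104, 400, 158] [ 0.742 -0.125  0.116]
stamp 0.71 [223, 131, 251, 152] [0.755 0.165 0.046]
mat 0.91 [267, 193, 418, 326] [ 0.509 -0.047  0.   ]
wrist 65.70646984690485 321.42417544904373 243.55173480648514 [0.14416623 0.61105686 0.38442216]
```

View pics/scene0.png

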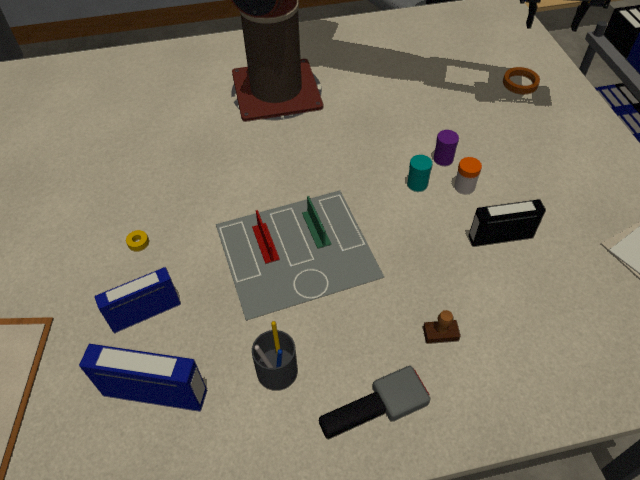

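View pics/top0.png

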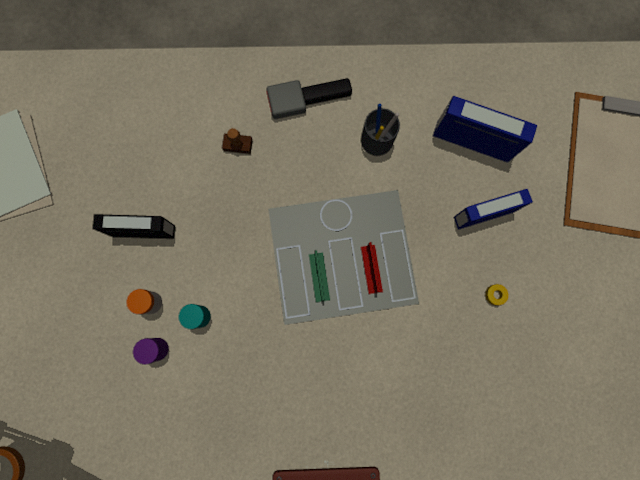

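Scene: the two blue cases are at scene px (138,300) and (144,376). The nearer one, at top px (491,208), is clearly smaller, so it is the one meant. There are three jars at top px (140,301) orange, (194,316) turquoise and (151,351) purple; orange is meant. The red bookend is on the right (world -y), so black goes in the right bay. Next I'll measure from both views and crop to confirm.

```bash
cat > m.py <<'E'
from h import *
def rect(W,m,lab):
    P=W[m]; P=P[~np.isnan(P[:,0])]
    if len(P)<8: print(lab,"few",len(P)); return
    (c,(w,h),a)=cv2.minAreaRect((P[:,:2]*1000).astype(np.float32))
    if w<h: w,h,a=h,w,a+90
    a=(a+90)%180-90
    print(lab,"n",len(P),"c",np.round(c,1),"size",round(w,1),round(h,1),"ang",round(a,1),"z med/95",np.round(np.percentile(P[:,2],[50,95])*1000,1),"mean",np.round(P[:,:2].mean(0)*1000,1))
def box(W,x0,x1,y0,y1): return (W[...,0]>x0)&(W[...,0]<x1)&(W[...,1]>y0)&(W[...,1]<y1)
if __name__=="__main__":
    fs=[]
    for n in ("top","scene"):
        f=grab_frame(n); fs.append(f); W=cloud(f); z=W[...,2]; hsv=cv2.cvtColor(f["pixels"],cv2.COLOR_BGR2HSV); H,S,V=[hsv[...,i].astype(int) for i in range(3)]
        tab=z[box(W,.3,.45,-.3,-.1)]; print(n,"table z",np.nanmedian(tab),np.nanstd(tab))
        rect(W,box(W,.5,.68,-.46,-.22)&(z>.083),"blue top")
        rect(W,box(W,.66,.85,-.46,-.22)&(z>.105),"BIG top")
        rect(W,box(W,.5,.68,.26,.46)&(z>.083),"black top")
        j=box(W,.3,.5,.15,.42)&(z>.06)
        for l,h0,h1 in(("orange",3,18),("turq",80,95),("purple",130,160)): rect(W,j&(H>h0)&(H<h1)&(S>100),l)
        rect(W,box(W,.35,.5,-.43,-.29)&(z>.012),"hub")
        rect(W,box(W,.35,.7,-.2,.12)&(z>.042)&(H>50)&(H<90)&(S>60),"green top")
        rect(W,box(W,.35,.7,-.2,.12)&(z>.042)&((H<8)|(H>172))&(S>120),"red top")
        rect(W,box(W,.67,.85,-.2,-.05)&(z>.075),"pens"); rect(W,box(W,.67,.85,.1,.25)&(z>.02),"stamp")
        # white lines on the mat
        m=box(W,.35,.7,-.21,.12)&(z<.02)&(S<40)
        g=f["pixels"].max(-1); wl=m&(g>cv2.blur(g,(15,15)).astype(int)+25)
        nl,L,st,_=cv2.connectedComponentsWithStats(wl.astype(np.uint8),connectivity=8)
        for i in range(1,nl):
            if st[i,4]>60: rect(W,L==i,"white %d"%i)
    a=cv2.resize(fs[0]["pixels"][80:320,420:560],None,fx=2.5,fy=2.5); b=cv2.resize(fs[0]["pixels"][180:420,80:260],None,fx=2.5,fy=2.5)
    cv2.imwrite("pics/crop1.png",np.hstack([a,b]))
E
python3 m.py
```

```text
top table z 0.0006474404327799349 0.003626229935375096
blue top n 1016 c [ 596.2 -351.2] size 131.0 30.3 ang -74.2 z med/95 [90.4 93.2] mean [ 595.6 -350.2]
BIG top n 2033 c [ 760.2 -341.2] size 175.1 42.9 ang 67.9 z med/95 [120.8 123.6] mean [ 757.4 -339.1]
black top n 1100 c [578.8 367.4] size 131.2 31.3 ang 87.3 z med/95 [90.5 93.2] mean [577.9 365.9]
orange n 526 c [430.  345.5] size 46.4 46.2 ang 76.4 z med/95 [70.3 73. ] mean [429.8 344.7]
turq n 505 c [399.5 246.5] size 45.7 44.8 ang 88.5 z med/95 [70.4 73.1] mean [399.4 246. ]
purple n 524 c [337.6 330.2] size 46.0 43.7 ang 88.3 z med/95 [70.3 73. ] mean [337.8 328.4]
hub n 317 c [ 425.8 -359.7] size 43.5 41.6 ang -11.9 z med/95 [18. 21.] mean [ 425.4 -359.4]
green top n 129 c [471.4   2.7] size 97.8 5.0 ang 7.0 z med/95 [52.2 54.6] mean [470.8   2.7]
red top n 158 c [ 486.  -106.1] size 98.5 5.5 ang 7.0 z med/95 [52.1 55.3] mean [ 484.3 -105.9]
pens n 424 c [ 767.1 -130.8] size 70.5 70.0 ang 29.5 z med/95 [ 85.7 123.1] mean [ 767.5 -131.6]
stamp n 369 c [761.6 170.9] size 58.9 33.6 ang 82.9 z med/95 [23.5 70.5] mean [759.8 1
[... 893 characters left out ...]
d/95 [49.  52.4] mean [ 491.8 -105.2]
pens n 612 c [ 771.8 -130.5] size 71.7 70.9 ang -18.5 z med/95 [ 83.2 120.9] mean [ 772.9 -131.2]
stamp n 314 c [790.5 138.8] size 129.0 54.8 ang -54.9 z med/95 [57.6 68.6] mean [770.9 168.9]
white 6 n 120 c [474.7  39. ] size 147.2 38.1 ang 20.2 z med/95 [-0.3  3.3] mean [484.2  40.9]
white 8 n 122 c [485.6 -29.3] size 149.2 40.8 ang -8.4 z med/95 [0.2 3.1] mean [494.8 -29.7]
white 11 n 96 c [484.2 -73.6] size 145.2 9.6 ang 4.4 z med/95 [0.  2.7] mean [483.1 -73.9]
white 14 n 181 c [ 494.7 -159.4] size 147.7 49.7 ang 6.8 z med/95 [-0.1  3.3] mean [ 504.6 -153.6]
white 24 n 121 c [604.2 -35.8] size 67.1 65.5 ang 86.8 z med/95 [0.3 3. ] mean [602.8 -37.5]
```

View pics/crop1.png

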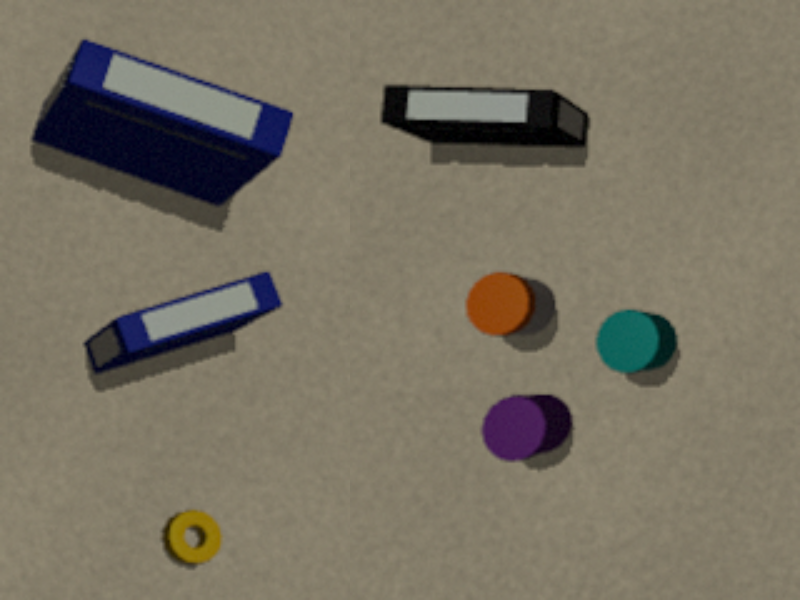

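The crop confirms it: small blue case at crop (185,315), larger one at (165,120), orange jar at (500,303). The mat is at about (0.481, -0.051) with yaw about 7.1°. Now a planning helper, then the first move.

```bash
cat > p.py <<'E'
from h import *
import sys
# usage: p.py x_mm y_mm z_mm jaw_deg : turn about tool axes first, then shift in cm along new tool axes
def plan(x,y,z,jaw):
    s=get_state(); R=Ro.from_rotvec(s["eef_rot"]).as_matrix(); p=s["ee_pos"]*1000
    best=None
    for k in (0,180):
        a=np.radians(jaw+k); Y=np.array([np.cos(a),np.sin(a),0]); X=np.array([0,0,-1.]); T=np.stack([X,Y,np.cross(X,Y)],1)
        d=Ro.from_matrix(R.T@T).as_rotvec()
        q6=s["joint_pos"][5]
        if best is None or abs(d[0])<abs(best[0][0]): best=(d,T)
    d,T=best; D=T.T@(np.array([x,y,z])-p)/10
    j=np.degrees(np.arctan2(R[1,1],R[0,1]))
    print("clock",round(float(s["clock"]),2),"tcp",np.round(p,1),"jaw",round(j,1),"q",np.round(s["joint_pos"],2),"open",round(s["opening"]*1000,1),"F",np.round(s["wrist_force"],1))
    print(" turn",np.round(d,3)," shift cm (tool xyz)",np.round(D,2))
if __name__=="__main__": plan(*map(float,sys.argv[1:5]))
E
python3 p.py 598 -351 220 15.7; python3 p.py 598 -351 220 105.7
```

```text
clock 1.6 tcp [211.9 588.  222.5] jaw 70.2 q [ 1.1   0.22  1.53 -0.    1.39 -0.13] open 87.1 F [ 0.1  0.5 -0. ]
 turn [ 0.951 -0.    -0.   ]  shift cm (tool xyz) [  0.25  11.76 100.85]
clock 1.6 tcp [211.9 588.  222.5] jaw 70.2 q [ 1.1   0.22  1.53 -0.    1.39 -0.13] open 87.1 F [ 0.1  0.5 -0. ]
 turn [-0.62  0.   -0.  ]  shift cm (tool xyz) [   0.25 -100.85   11.76]
```

```bash
python3 -m creep '[{"ax":0.136},{"ax":0.136},{"ax":0.136},{"ax":0.136},{"ax":0.136},{"ax":0.136},{"ax":0.135},{"y":0.5,"z":4.5},{"y":0.5,"z":4.5},{"y":0.5,"z":4.5},{"y":0.5,"z":4.5},{"y":0.5,"z":4.5},{"y":0.5,"z":4.5},{"y":0.5,"z":4.5},{"y":0.5,"z":4.5},{"y":0.5,"z":4.5},{"y":0.5,"z":4.5},{"y":0.5,"z":4.5},{"y":0.5,"z":4.5},{"y":0.5,"z":4.5}]' 20
python3 -m creep '[{"y":0.5,"z":4.5},{"y":0.5,"z":4.5},{"y":0.5,"z":4.5},{"y":0.5,"z":4.5},{"y":0.5,"z":4.5},{"y":0.5,"z":4.5},{"y":0.5,"z":4.5},{"y":0.5,"z":4.5},{"y":0.7,"z":4.5},{},{}]'
cat > w.py <<'E'
from m import *
import sys
# w.py x0 x1 y0 y1 zmin name : wrist view, rect of points above zmin in window (m)
f=grab_frame("wrist"); W=cloud(f,True); a=list(map(float,sys.argv[1:6]))
z=W[...,2]; m=box(W,*a[:4])&(z>a[4])
rect(W,m,"wrist"); save(f,sys.argv[6]); np.save("/tmp/W.npy",W)
v,u=np.where(m); print("px",u.min(),u.max(),v.min(),v.max(), "table z",np.nanmedian(z[z<.02]))
E
python3 w.py .5 .68 -.46 -.22 .083 w1; python3 p.py 598 -351 220 15.7
```

```text
wrist few 0
clock 1.65 tcp [211.8 588.  222.5] jaw 70.2 q [ 1.1   0.22  1.53 -0.    1.39 -0.13] open 87.2 F [-0.5  1.7  0. ]
 turn [0.951 0.    0.   ]  shift cm (tool xyz) [  0.25  11.77 100.84]schema error: expected keys ax, ay, az, x, y, z, claw
schema error: expected keys ax, ay, az, x, y, z, claw
Traceback (most recent call last):
  File "w.py", line 7, in <module>
    v,u=np.where(m); print("px",u.min(),u.max(),v.min(),v.max(), "table z",np.nanmedian(z[z<.02]))
                                ~~~~~^^
ValueError: zero-size array to reduction operation minimum which has no identity
```

View pics/w1.png

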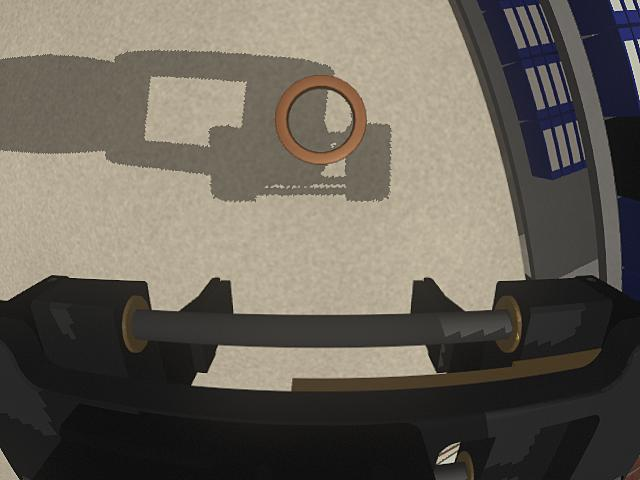

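The call was refused because every row needs all seven keys. The picture only shows the start spot, with a ring on the table. Resending with full rows.

```bash
python3 -m creep '[{"ax":0.136,"ay":0,"az":0,"x":0,"y":0,"z":0,"claw":0},{"ax":0.136,"ay":0,"az":0,"x":0,"y":0,"z":0,"claw":0},{"ax":0.136,"ay":0,"az":0,"x":0,"y":0,"z":0,"claw":0},{"ax":0.136,"ay":0,"az":0,"x":0,"y":0,"z":0,"claw":0},{"ax":0.136,"ay":0,"az":0,"x":0,"y":0,"z":0,"claw":0},{"ax":0.136,"ay":0,"az":0,"x":0,"y":0,"z":0,"claw":0},{"ax":0.135,"ay":0,"az":0,"x":0,"y":0,"z":0,"claw":0},{"ax":0,"ay":0,"az":0,"x":0,"y":0.5,"z":4.5,"claw":0},{"ax":0,"ay":0,"az":0,"x":0,"y":0.5,"z":4.5,"claw":0},{"ax":0,"ay":0,"az":0,"x":0,"y":0.5,"z":4.5,"claw":0},{"ax":0,"ay":0,"az":0,"x":0,"y":0.5,"z":4.5,"claw":0},{"ax":0,"ay":0,"az":0,"x":0,"y":0.5,"z":4.5,"claw":0},{"ax":0,"ay":0,"az":0,"x":0,"y":0.5,"z":4.5,"claw":0},{"ax":0,"ay":0,"az":0,"x":0,"y":0.5,"z":4.5,"claw":0},{"ax":0,"ay":0,"az":0,"x":0,"y":0.5,"z":4.5,"claw":0},{"ax":0,"ay":0,"az":0,"x":0,"y":0.5,"z":4.5,"claw":0},{"ax":0,"ay":0,"az":0,"x":0,"y":0.5,"z":4.5,"claw":0}]' 20
python3 p.py 598 -351 220 15.7
```

```text
clock: 3.35
ee_pos: [0.3822, 0.1666, 0.2229]
eef_rot: [1.006, 1.326, -1.004]
wrist_force: [1.6, -0.3, 0.1]
opening: 0.0872
clock 3.35 tcp [382.2 166.6 222.9] jaw 15.7 q [ 0.22 -0.3   2.03  0.    1.41 -0.05] open 87.2 F [ 1.6 -0.3  0.1]
 turn [ 0.     0.    -0.001]  shift cm (tool xyz) [ 0.29  6.77 55.67]
```

```bash
python3 -m creep '[{"ax":0,"ay":0,"az":0,"x":0,"y":0.52,"z":4.7,"claw":0},{"ax":0,"ay":0,"az":0,"x":0,"y":0.52,"z":4.7,"claw":0},{"ax":0,"ay":0,"az":0,"x":0,"y":0.52,"z":4.7,"claw":0},{"ax":0,"ay":0,"az":0,"x":0,"y":0.52,"z":4.7,"claw":0},{"ax":0,"ay":0,"az":0,"x":0,"y":0.52,"z":4.7,"claw":0},{"ax":0,"ay":0,"az":0,"x":0,"y":0.52,"z":4.7,"claw":0},{"ax":0,"ay":0,"az":0,"x":0,"y":0.52,"z":4.7,"claw":0},{"ax":0,"ay":0,"az":0,"x":0,"y":0.52,"z":4.7,"claw":0},{"ax":0,"ay":0,"az":0,"x":0,"y":0.52,"z":4.7,"claw":0},{"ax":0,"ay":0,"az":0,"x":0,"y":0.52,"z":4.7,"claw":0},{"ax":0,"ay":0,"az":0,"x":0,"y":0.52,"z":4.7,"claw":0},{"ax":0,"ay":0,"az":0,"x":0,"y":0.52,"z":4.7,"claw":0},{"ax":0,"ay":0,"az":0,"x":0,"y":0.52,"z":4.7,"claw":0},{"ax":0,"ay":0,"az":0,"x":0,"y":0,"z":0,"claw":0}]'
python3 w.py .5 .68 -.46 -.22 .083 w1; python3 p.py 598 -351 60 15.7
```

```text
clock: 4.75
ee_pos: [0.6117, -0.4068, 0.2186]
eef_rot: [1.008, 1.327, -1.01]
wrist_force: [-0.5, 0.7, -0.7]
opening: 0.0871
wrist n 105719 c [ 595.9 -363.4] size 170.3 149.9 ang 9.2 z med/95 [321.1 339.3] mean [ 604.8 -384.3]
px 0 639 83 479 table z -0.00033249665856059136
clock 4.8 tcp [ 611.5 -404.   219.4] jaw 15.5 q [-0.69  0.48  1.2  -0.    1.46 -0.96] open 87.1 F [ 0.4  0.2 -0.7]
 turn [-0.003 -0.003  0.002]  shift cm (tool xyz) [15.94  0.14 -5.47]
```

View pics/w1.png

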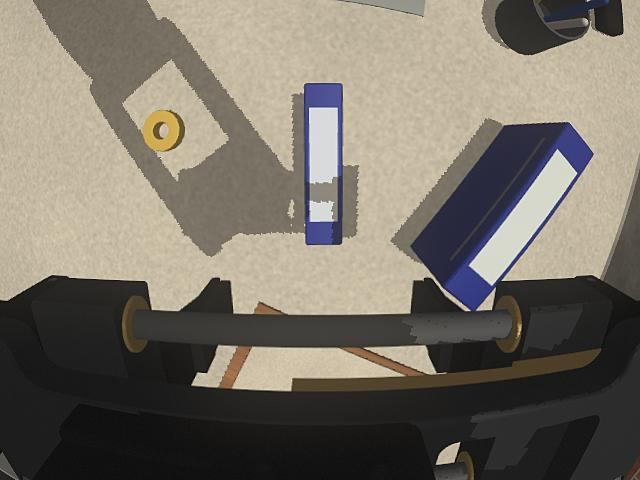

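The wrist view shows the small blue case at px (323,163), square to the jaws, the hub at (163,130) and the bigger case at (505,215). I'll recompute with a height cap, and measure the hub from here too.

```bash
sed -i 's/m=box(W,\*a\[:4\])&(z>a\[4\])/m=box(W,*a[:4])\&(z>a[4])\&(z<a[4]+.03)/' w.py; python3 w.py .5 .68 -.46 -.22 .08 w1; python3 - <<'E'
from m import *
W=np.load("/tmp/W.npy"); z=W[...,2]; rect(W,box(W,.38,.47,-.41,-.31)&(z>.012)&(z<.03),"hub")
E
python3 p.py 598 -351 60 15.7
```

```text
wrist n 6144 c [ 598.5 -353.8] size 129.8 30.6 ang -74.6 z med/95 [89.8 91.1] mean [ 598.1 -352.9]
px 303 342 87 248 table z -0.00033559825852563503
hub n 1068 c [ 428.  -362.1] size 43.2 42.1 ang 11.4 z med/95 [17.2 18.6] mean [ 429. -362.]
clock 4.85 tcp [ 611.6 -402.2  220.6] jaw 15.6 q [-0.69  0.48  1.2   0.    1.46 -0.96] open 87.5 F [0.2 0.1 0.2]
 turn [-0.002 -0.002  0.001]  shift cm (tool xyz) [16.06  0.08 -5.29]
```

```bash
python3 -m creep '[{"ax":0,"ay":0,"az":0,"x":0,"y":0.05,"z":-2.6,"claw":0},{"ax":0,"ay":0,"az":0,"x":0,"y":0,"z":-2.6,"claw":0},{"ax":0,"ay":0,"az":0,"x":4,"y":0,"z":0,"claw":0},{"ax":0,"ay":0,"az":0,"x":4,"y":0,"z":0,"claw":0},{"ax":0,"ay":0,"az":0,"x":4,"y":0,"z":0,"claw":0},{"ax":0,"ay":0,"az":0,"x":2.5,"y":0,"z":0,"claw":0},{"ax":0,"ay":0,"az":0,"x":1.5,"y":0,"z":0,"claw":0},{"ax":0,"ay":0,"az":0,"x":0,"y":0,"z":0,"claw":0.3},{"ax":0,"ay":0,"az":0,"x":0,"y":0,"z":0,"claw":0.5}]' 20
python3 p.py 598 -352.5 60 15.5
```

```text
clock: 5.75
ee_pos: [0.5994, -0.3514, 0.0645]
eef_rot: [1.004, 1.324, -1.004]
wrist_force: [0.1, -0.6, -0.3]
opening: 0.0777
clock 5.75 tcp [ 599.4 -351.4   64.5] jaw 15.7 q [-0.64  0.52  1.45  0.    1.17 -0.92] open 77.7 F [ 0.1 -0.6 -0.3]
 turn [ 0.004  0.002 -0.001]  shift cm (tool xyz) [ 0.45 -0.17  0.07]
```

```bash
python3 -m creep '[{"ax":0,"ay":0,"az":0,"x":0.3,"y":-0.1,"z":0,"claw":0.6},{"ax":0,"ay":0,"az":0,"x":0,"y":0,"z":0,"claw":0.9},{"ax":0,"ay":0,"az":0,"x":0,"y":0,"z":0,"claw":1},{"ax":0,"ay":0,"az":0,"x":0,"y":0,"z":0,"claw":1},{"ax":0,"ay":0,"az":0,"x":0,"y":0,"z":0,"claw":1},{"ax":0,"ay":0,"az":0,"x":0,"y":0,"z":0,"claw":1},{"ax":0,"ay":0,"az":0,"x":0,"y":0,"z":0,"claw":1}]' 30
python3 p.py 598 -352.5 60 15.5
```

```text
clock: 6.45
ee_pos: [0.5976, -0.3517, 0.0596]
eef_rot: [1.005, 1.326, -1.005]
wrist_force: [-0.9, 0.8, 1.1]
opening: 0.0296
clock 6.45 tcp [ 597.6 -351.7   59.6] jaw 15.7 q [-0.65  0.53  1.45 -0.    1.16 -0.92] open 29.6 F [-0.9  0.8  1.1]
 turn [ 0.003 -0.     0.   ]  shift cm (tool xyz) [-0.04  0.02  0.09]
```

Gripped centrally, opening 29.6 mm. Lifting and turning.

```bash
python3 -m creep '[{"ax":0,"ay":0,"az":0,"x":-2,"y":0,"z":0,"claw":1},{"ax":0,"ay":0,"az":0,"x":-4,"y":0,"z":0,"claw":1},{"ax":0,"ay":0,"az":0,"x":-4,"y":0,"z":0,"claw":1},{"ax":0,"ay":0,"az":0,"x":-4,"y":0,"z":0,"claw":1},{"ax":-0.142,"ay":0,"az":0,"x":0,"y":0,"z":0,"claw":1},{"ax":-0.142,"ay":0,"az":0,"x":0,"y":0,"z":0,"claw":1},{"ax":-0.142,"ay":0,"az":0,"x":0,"y":0,"z":0,"claw":1},{"ax":-0.142,"ay":0,"az":0,"x":0,"y":0,"z":0,"claw":1},{"ax":-0.142,"ay":0,"az":0,"x":0,"y":0,"z":0,"claw":1},{"ax":-0.142,"ay":0,"az":0,"x":0,"y":0,"z":0,"claw":1},{"ax":-0.142,"ay":0,"az":0,"x":0,"y":0,"z":0,"claw":1},{"ax":-0.142,"ay":0,"az":0,"x":0,"y":0,"z":0,"claw":1},{"ax":-0.142,"ay":0,"az":0,"x":0,"y":0,"z":0,"claw":1},{"ax":-0.142,"ay":0,"az":0,"x":0,"y":0,"z":0,"claw":1},{"ax":0,"ay":0,"az":0,"x":0,"y":0,"z":0,"claw":1}]'
python3 p.py 615 -35 200 97.1
```

```text
clock: 7.95
ee_pos: [0.5971, -0.3513, 0.1985]
eef_rot: [-0.097, 1.57, 0.099]
wrist_force: [0.7, 0.7, -2.8]
opening: 0.0297
clock 7.95 tcp [ 597.1 -351.3  198.5] jaw 97.1 q [-0.65  0.4   1.35  0.    1.39 -2.34] open 29.7 F [ 0.7  0.7 -2.8]
 turn [ 0.001 -0.001 -0.001]  shift cm (tool xyz) [-0.15 31.17  5.68]
```

```bash
python3 -m creep '[{"ax":0,"ay":0,"az":0,"x":0,"y":3.9,"z":0.7,"claw":1},{"ax":0,"ay":0,"az":0,"x":0,"y":3.9,"z":0.7,"claw":1},{"ax":0,"ay":0,"az":0,"x":0,"y":3.9,"z":0.7,"claw":1},{"ax":0,"ay":0,"az":0,"x":0,"y":3.9,"z":0.7,"claw":1},{"ax":0,"ay":0,"az":0,"x":0,"y":3.9,"z":0.7,"claw":1},{"ax":0,"ay":0,"az":0,"x":0,"y":3.9,"z":0.7,"claw":1},{"ax":0,"ay":0,"az":0,"x":0,"y":3.9,"z":0.7,"claw":1},{"ax":0,"ay":0,"az":0,"x":0,"y":3.9,"z":0.7,"claw":1},{"ax":0,"ay":0,"az":0,"x":0,"y":0,"z":0,"claw":1},{"ax":0,"ay":0,"az":0,"x":0,"y":0,"z":0,"claw":1}]'
python3 w.py .4 .56 -.13 .03 .04 w2; python3 - <<'E'
from m import *
f=cv2.imread("pics/w2.png"); W=np.load("/tmp/W.npy"); z=W[...,2]; H,S,V=[c.astype(int) for c in cv2.split(cv2.cvtColor(f,cv2.COLOR_BGR2HSV))]
b=box(W,.38,.66,-.21,.12)
rect(W,b&(z>.044)&(z<.06)&(H>50)&(H<90)&(S>60),"green"); rect(W,b&(z>.044)&(z<.06)&((H<8)|(H>172))&(S>120),"red")
g=f.max(-1); wl=b&(z<.015)&(S<50)&(g>cv2.blur(g,(41,41)).astype(int)+20)
nl,L,st,_=cv2.connectedComponentsWithStats(wl.astype(np.uint8),connectivity=8)
for i in range(1,nl):
    if st[i,4]>150: rect(W,L==i,"white %s"%st[i,:4])
E
python3 p.py 481 -51 200 97.1
```

```text
clock: 8.95
ee_pos: [0.6146, -0.0341, 0.1992]
eef_rot: [-0.096, 1.569, 0.096]
wrist_force: [-0.2, 0.1, -2.2]
opening: 0.0299
wrist n 1777 c [481.4 -53.2] size 115.6 100.6 ang -82.6 z med/95 [51.2 52.7] mean [482.5 -52.9]
px 251 389 16 130 table z 0.00026914594392730214
green n 635 c [474.5   1.4] size 99.0 5.3 ang 7.4 z med/95 [51.5 52.7] mean [475.3   1.2]
red n 705 c [ 488.2 -107.7] size 99.6 5.7 ang 7.4 z med/95 [51.4 52.8] mean [ 489.9 -107.3]
white [179   0  95  14] n 343 c [ 403.1 -159.2] size 98.7 14.1 ang -81.2 z med/95 [-0.5  1. ] mean [ 405.6 -168.8]
white [268   4  95 151] n 2260 c [479.4 -49.9] size 153.2 85.3 ang 18.6 z med/95 [1.7 3.1] mean [471.9 -54.3]
white [389   5  37 151] n 1155 c [465.6  28.8] size 154.8 36.6 ang 5.2 z med/95 [1.7 3.2] mean [460.4  28.5]
white [185  14  97 243] n 2479 c [ 545.8 -143.6] size 263.1 80.5 ang 20.3 z med/95 [1.8 3.1] mean [ 561.6 -127.5]
white [362  15  95 253] n 2151 c [528.5  53.8] size 274.2 72.0 ang -11.2 z med/95 [1.6 3. ] mean [569.4  41.4]
white [235  71  12  53] n 194 c [ 505.2 -127.7] size 51.7 11.3 ang 6.4 z med/95 [1.6 3. ] mean [ 515.6 -123.9]
white [376 145  19  36] n 335 c [552.9  19.9] size 35.7 16.5 ang 0.3 z med/95 [1.6 2.7] mean [556.4  21.4]
white [402 266  60  10] n 326 c [656.5  87.4] size 66.1 10.7 ang -85.5 z med/95 [-0.   1.1] mean [656.   95.8]
clock 9.0 tcp [614.6 -35.2 199.2] jaw 97.0 q [-0.18  0.22  1.58 -0.    1.35 -1.88] open 29.7 F [-0.4  0.7 -2.1]
 turn [-0.002 -0.001  0.   ]  shift cm (tool xyz) [ -0.08   0.08 -13.45]
```

View pics/w2.png

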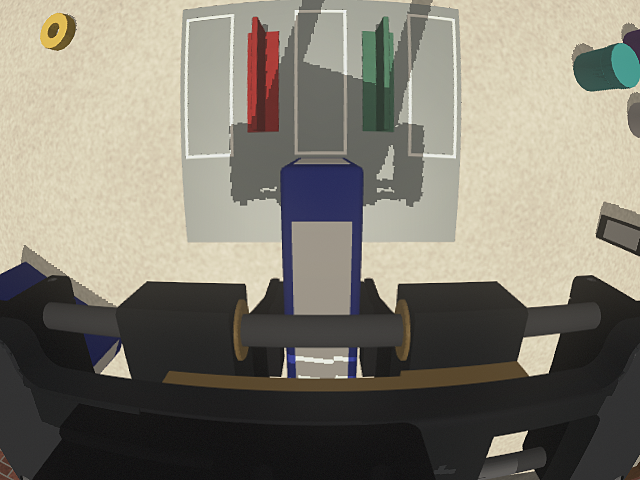

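The bays line up with the held case (middle bay px (321,82), red bookend (263,75) on the robot's right). Wrist view puts the mat centre at (481.4,-53.2), 7.4°, in agreement with before. Placing blue.

```bash
python3 -m creep '[{"ax":0,"ay":0,"az":0,"x":0,"y":0,"z":-3.5,"claw":1},{"ax":0,"ay":0,"az":0,"x":0,"y":0,"z":-4,"claw":1},{"ax":0,"ay":0,"az":0,"x":0,"y":0,"z":-4,"claw":1},{"ax":-0.003,"ay":0,"az":0,"x":0,"y":0,"z":-2,"claw":1},{"ax":0,"ay":0,"az":0,"x":3,"y":0,"z":0,"claw":1},{"ax":0,"ay":0,"az":0,"x":4,"y":0,"z":0,"claw":1},{"ax":0,"ay":0,"az":0,"x":3.5,"y":0,"z":0,"claw":1},{"ax":0,"ay":0,"az":0,"x":2,"y":0,"z":0,"claw":1},{"ax":0,"ay":0,"az":0,"x":0.5,"y":0,"z":0,"claw":1},{"ax":0,"ay":0,"az":0,"x":0,"y":0,"z":0,"claw":1},{"ax":0,"ay":0,"az":0,"x":0,"y":0,"z":0,"claw":1}]'
python3 p.py 480.5 -52.2 61.6 97.3
```

```text
clock: 10.1
ee_pos: [0.482, -0.0526, 0.071]
eef_rot: [-0.099, 1.566, 0.097]
wrist_force: [-0.4, 0.3, -2.5]
opening: 0.0297
clock 10.1 tcp [482.  -52.6  71. ] jaw 97.2 q [-0.27  0.05  2.02 -0.    1.07 -1.97] open 29.7 F [-0.4  0.3 -2.5]
 turn [-0.003  0.002  0.001]  shift cm (tool xyz) [ 0.94  0.06 -0.15]
```

```bash
python3 -m creep '[{"ax":0,"ay":0,"az":0,"x":0.5,"y":0.05,"z":-0.15,"claw":1},{"ax":0,"ay":0,"az":0,"x":0.3,"y":0,"z":0,"claw":1},{"ax":0,"ay":0,"az":0,"x":0.1,"y":0,"z":0,"claw":1},{"ax":0,"ay":0,"az":0,"x":0,"y":0,"z":0,"claw":1}]'
python3 p.py 480.5 -52.2 61.6 97.3
```

```text
clock: 10.5
ee_pos: [0.4799, -0.0516, 0.0615]
eef_rot: [-0.1, 1.567, 0.099]
wrist_force: [-0.9, 0.0, 4.4]
opening: 0.0296
clock 10.5 tcp [479.9 -51.6  61.5] jaw 97.2 q [-0.27  0.06  2.03 -0.    1.05 -1.97] open 29.6 F [-0.9  0.   4.4]
 turn [-0.001  0.001  0.001]  shift cm (tool xyz) [-0.01 -0.07  0.05]
```

```bash
python3 -m creep '[{"ax":0,"ay":0,"az":0,"x":0,"y":0,"z":0,"claw":0.5},{"ax":0,"ay":0,"az":0,"x":0,"y":0,"z":0,"claw":0.2},{"ax":0,"ay":0,"az":0,"x":0,"y":0,"z":0,"claw":0.1},{"ax":0,"ay":0,"az":0,"x":-2,"y":0,"z":0,"claw":0.1},{"ax":0,"ay":0,"az":0,"x":-4,"y":0,"z":0,"claw":0.1},{"ax":0,"ay":0,"az":0,"x":-4,"y":0,"z":0,"claw":0},{"ax":0.1,"ay":0,"az":0,"x":-4,"y":0,"z":0,"claw":0},{"ax":0.149,"ay":0,"az":0,"x":0,"y":0,"z":0,"claw":0},{"ax":0.149,"ay":0,"az":0,"x":0,"y":0,"z":0,"claw":0},{"ax":0.149,"ay":0,"az":0,"x":0,"y":0,"z":0,"claw":0},{"ax":0.149,"ay":0,"az":0,"x":0,"y":0,"z":0,"claw":0},{"ax":0.149,"ay":0,"az":0,"x":0,"y":0,"z":0,"claw":0},{"ax":0.149,"ay":0,"az":0,"x":0,"y":0,"z":0,"claw":0},{"ax":0.149,"ay":0,"az":0,"x":0,"y":0,"z":0,"claw":0},{"ax":0.149,"ay":0,"az":0,"x":0,"y":0,"z":0,"claw":0},{"ax":0.149,"ay":0,"az":0,"x":0,"y":0,"z":0,"claw":0},{"ax":0.149,"ay":0,"az":0,"x":0,"y":0,"z":0,"claw":0},{"ax":0.149,"ay":0,"az":0,"x":0,"y":0,"z":0,"claw":0}]'
python3 p.py 580 312 200 -2.5
```

```text
clock: 12.3
ee_pos: [0.4792, -0.0514, 0.2004]
eef_rot: [1.245, 1.186, -1.245]
wrist_force: [0.4, -0.2, -0.8]
opening: 0.087
clock 12.3 tcp [479.2 -51.4 200.4] jaw -2.8 q [-0.27 -0.11  1.91  0.    1.34 -0.22] open 87.0 F [ 0.4 -0.2 -0.8]
 turn [-0.005 -0.     0.   ]  shift cm (tool xyz) [  0.04   8.49 -36.75]
```

```bash
python3 -m creep '[{"ax":-0.005,"ay":0,"az":0,"x":0,"y":0.94,"z":-4.1,"claw":0},{"ax":0,"ay":0,"az":0,"x":0,"y":0.94,"z":-4.1,"claw":0},{"ax":0,"ay":0,"az":0,"x":0,"y":0.94,"z":-4.1,"claw":0},{"ax":0,"ay":0,"az":0,"x":0,"y":0.94,"z":-4.1,"claw":0},{"ax":0,"ay":0,"az":0,"x":0,"y":0.94,"z":-4.1,"claw":0},{"ax":0,"ay":0,"az":0,"x":0,"y":0.94,"z":-4.1,"claw":0},{"ax":0,"ay":0,"az":0,"x":0,"y":0.94,"z":-4.1,"claw":0},{"ax":0,"ay":0,"az":0,"x":0,"y":0.94,"z":-4.1,"claw":0},{"ax":0,"ay":0,"az":0,"x":0,"y":0.94,"z":-4.0,"claw":0},{"ax":0,"ay":0,"az":0,"x":0,"y":0,"z":0,"claw":0},{"ax":0,"ay":0,"az":0,"x":0,"y":0,"z":0,"claw":0}]'
python3 w.py .5 .68 .26 .47 .08 w3; python3 - <<'E'
from m import *
f=cv2.imread("pics/w3.png"); W=np.load("/tmp/W.npy"); z=W[...,2]; H,S,V=[c.astype(int) for c in cv2.split(cv2.cvtColor(f,cv2.COLOR_BGR2HSV))]
rect(W,box(W,.38,.5,.28,.42)&(z>.06)&(z<.09)&(H>3)&(H<18)&(S>120),"orange")
E
python3 p.py 580 367.5 60 -2.5
```

```text
clock: 13.4
ee_pos: [0.5772, 0.3137, 0.1996]
eef_rot: [1.234, 1.193, -1.236]
wrist_force: [0.2, -0.8, -1.0]
opening: 0.087
wrist n 6996 c [580.8 366. ] size 130.0 30.2 ang 86.6 z med/95 [89.8 91.1] mean [580.7 367.2]
px 302 345 82 254 table z -0.00027640837256722486
orange n 2174 c [432.3 345.5] size 46.6 46.6 ang -24.4 z med/95 [69.3 70.5] mean [434.3 346.1]
clock 13.45 tcp [577.3 312.8 199.8] jaw -2.1 q [ 0.38  0.31  1.46 -0.    1.37  0.41] open 87.2 F [ 0.4  0.1 -0.3]
 turn [0.007 0.001 0.001]  shift cm (tool xyz) [13.98  0.03 -5.48]
```

View pics/w3.png

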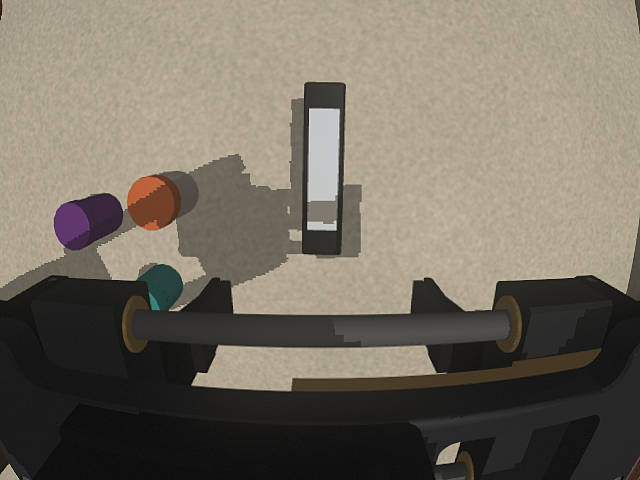

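Black case at px (323,168), (580.7,366.6), long axis ~87°. Grasping.

```bash
python3 -m creep '[{"ax":0.015,"ay":0,"az":0,"x":0,"y":0,"z":-2.7,"claw":0},{"ax":0,"ay":0,"az":0,"x":0,"y":0,"z":-2.7,"claw":0},{"ax":0,"ay":0,"az":0,"x":3.5,"y":0,"z":0,"claw":0},{"ax":0,"ay":0,"az":0,"x":4,"y":0,"z":0,"claw":0},{"ax":0,"ay":0,"az":0,"x":3.5,"y":0,"z":0,"claw":0},{"ax":0,"ay":0,"az":0,"x":2,"y":0,"z":0,"claw":0},{"ax":0,"ay":0,"az":0,"x":1,"y":0,"z":0,"claw":0},{"ax":0,"ay":0,"az":0,"x":0,"y":0,"z":0,"claw":0},{"ax":0,"ay":0,"az":0,"x":0,"y":0,"z":0,"claw":0.2}]' 30
python3 p.py 580.5 366.6 60 -3.1
```

```text
clock: 14.35
ee_pos: [0.5811, 0.3668, 0.0622]
eef_rot: [1.25, 1.183, -1.246]
wrist_force: [0.5, -0.2, 0.0]
opening: 0.0839
clock 14.35 tcp [581.1 366.8  62.2] jaw -3.0 q [ 0.45  0.51  1.47 -0.    1.16  0.5 ] open 83.9 F [ 0.5 -0.2  0. ]
 turn [ 0.001 -0.001 -0.002]  shift cm (tool xyz) [ 0.22 -0.06  0.02]
```

```bash
python3 -m creep '[{"ax":0,"ay":0,"az":0,"x":0.2,"y":-0.05,"z":0,"claw":0.6},{"ax":0,"ay":0,"az":0,"x":0,"y":0,"z":0,"claw":1},{"ax":0,"ay":0,"az":0,"x":0,"y":0,"z":0,"claw":1},{"ax":0,"ay":0,"az":0,"x":0,"y":0,"z":0,"claw":1},{"ax":0,"ay":0,"az":0,"x":0,"y":0,"z":0,"claw":1},{"ax":0,"ay":0,"az":0,"x":0,"y":0,"z":0,"claw":1},{"ax":0,"ay":0,"az":0,"x":0,"y":0,"z":0,"claw":1}]' 30
python3 p.py 580.5 366.6 60 -3.1
python3 - <<'E'
from m import *
for n in ("top","scene"):
    f=grab_frame(n); W=cloud(f); z=W[...,2]; rect(W,box(W,.38,.6,-.1,0)&(z>.083)&(z<.1),n+" blue")
    H,S,V=[c.astype(int) for c in cv2.split(cv2.cvtColor(f["pixels"],cv2.COLOR_BGR2HSV))]
    b=box(W,.38,.66,-.21,.12)&(z>.042)&(z<.06)
    rect(W,b&(H>50)&(H<90)&(S>60),"green"); rect(W,b&((H<8)|(H>172))&(S>120),"red")
E
```

```text
clock: 15.05
ee_pos: [0.5795, 0.3671, 0.0585]
eef_rot: [1.247, 1.184, -1.247]
wrist_force: [-0.6, 0.2, 0.2]
opening: 0.0311
clock 15.05 tcp [579.5 367.1  58.5] jaw -3.0 q [0.45 0.51 1.47 0.   1.16 0.5 ] open 31.1 F [-0.6  0.2  0.2]
 turn [0.002 0.    0.   ]  shift cm (tool xyz) [-0.15  0.1   0.05]
top blue n 1096 c [479.6 -51.2] size 130.1 30.1 ang 7.1 z med/95 [92.6 95.2] mean [478.5 -51.1]
green n 129 c [471.3   2.8] size 97.7 5.0 ang 6.9 z med/95 [52.1 55. ] mean [471.2   2.8]
red n 158 c [ 486.2 -106.1] size 99.0 5.1 ang 7.0 z med/95 [52.2 55.1] mean [ 484.9 -105.8]
scene blue n 829 c [482.7 -50.4] size 134.0 30.5 ang 7.2 z med/95 [89.8 92.5] mean [487.5 -50.5]
green n 121 c [477.2   3.8] size 99.9 5.8 ang 6.8 z med/95 [49. 52.] mean [480.2   3.6]
red n 119 c [ 489.7 -105.2] size 100.0 5.2 ang 7.3 z med/95 [49.2 51.8] mean [ 493.7 -105.1]
```

Blue is within about 1 mm of the bay centre at 7.1°, top at 91 mm, so upright. Moving black over.

```bash
python3 -m creep '[{"ax":0,"ay":0,"az":0,"x":-2,"y":0,"z":0,"claw":1},{"ax":0,"ay":0,"az":0,"x":-4,"y":0,"z":0,"claw":1},{"ax":0,"ay":0,"az":0,"x":-4,"y":0,"z":0,"claw":1},{"ax":0,"ay":0,"az":0,"x":-4,"y":0,"z":0,"claw":1},{"ax":0.139,"ay":0,"az":0,"x":-1,"y":0,"z":0,"claw":1},{"ax":0.139,"ay":0,"az":0,"x":0,"y":0,"z":0,"claw":1},{"ax":0.139,"ay":0,"az":0,"x":0,"y":0,"z":0,"claw":1},{"ax":0.139,"ay":0,"az":0,"x":0,"y":0,"z":0,"claw":1},{"ax":0.139,"ay":0,"az":0,"x":0,"y":0,"z":0,"claw":1},{"ax":0.139,"ay":0,"az":0,"x":0,"y":0,"z":0,"claw":1},{"ax":0.139,"ay":0,"az":0,"x":0,"y":0,"z":0,"claw":1},{"ax":0.139,"ay":0,"az":0,"x":0,"y":0,"z":0,"claw":1},{"ax":0.139,"ay":0,"az":0,"x":0,"y":0,"z":0,"claw":1},{"ax":0.139,"ay":0,"az":0,"x":0,"y":0,"z":0,"claw":1},{"ax":0,"ay":0,"az":0,"x":0,"y":0,"z":0,"claw":1}]'
python3 p.py 494.5 -160.8 210 -82.8
```

```text
clock: 16.65
ee_pos: [0.5791, 0.3668, 0.2075]
eef_rot: [2.153, 0.137, -2.157]
wrist_force: [-0.6, 0.1, -2.5]
opening: 0.0297
clock 16.65 tcp [579.1 366.8 207.5] jaw -82.7 q [ 0.45  0.37  1.37 -0.    1.4   1.89] open 29.7 F [-0.6  0.1 -2.5]
 turn [ 0.002  0.002 -0.001]  shift cm (tool xyz) [-0.25 51.28 15.01]
```

```bash
python3 -m creep '[{"ax":0,"ay":0,"az":0,"x":0,"y":3.95,"z":1.15,"claw":1},{"ax":0,"ay":0,"az":0,"x":0,"y":3.95,"z":1.15,"claw":1},{"ax":0,"ay":0,"az":0,"x":0,"y":3.95,"z":1.15,"claw":1},{"ax":0,"ay":0,"az":0,"x":0,"y":3.95,"z":1.15,"claw":1},{"ax":0,"ay":0,"az":0,"x":0,"y":3.95,"z":1.15,"claw":1},{"ax":0,"ay":0,"az":0,"x":0,"y":3.95,"z":1.15,"claw":1},{"ax":0,"ay":0,"az":0,"x":0,"y":3.95,"z":1.15,"claw":1},{"ax":0,"ay":0,"az":0,"x":0,"y":3.95,"z":1.15,"claw":1},{"ax":0,"ay":0,"az":0,"x":0,"y":3.95,"z":1.15,"claw":1},{"ax":0,"ay":0,"az":0,"x":0,"y":3.95,"z":1.15,"claw":1},{"ax":0,"ay":0,"az":0,"x":0,"y":3.95,"z":1.15,"claw":1},{"ax":0,"ay":0,"az":0,"x":0,"y":3.95,"z":1.15,"claw":1},{"ax":0,"ay":0,"az":0,"x":0,"y":3.9,"z":1.1,"claw":1},{"ax":0,"ay":0,"az":0,"x":0,"y":0,"z":0,"claw":1},{"ax":0,"ay":0,"az":0,"x":0,"y":0,"z":0,"claw":1}]'
python3 p.py 495.3 -160.5 62 -82.8
```

```text
clock: 18.15
ee_pos: [0.4973, -0.1614, 0.2082]
eef_rot: [2.155, 0.14, -2.155]
wrist_force: [-0.3, 0.6, -3.5]
opening: 0.0295
clock 18.15 tcp [ 497.3 -161.4  208.2] jaw -82.6 q [-0.47 -0.01  1.81  0.    1.35  0.98] open 29.5 F [-0.3  0.6 -3.5]
 turn [0.003 0.    0.001]  shift cm (tool xyz) [14.62 -0.11  0.18]
```

```bash
python3 -m creep '[{"ax":0.003,"ay":0,"az":0,"x":3,"y":-0.1,"z":0.15,"claw":1},{"ax":0,"ay":0,"az":0,"x":4,"y":0,"z":0,"claw":1},{"ax":0,"ay":0,"az":0,"x":4,"y":0,"z":0,"claw":1},{"ax":0,"ay":0,"az":0,"x":2,"y":0,"z":0,"claw":1},{"ax":0,"ay":0,"az":0,"x":0.7,"y":0,"z":0,"claw":1},{"ax":0,"ay":0,"az":0,"x":0,"y":0,"z":0,"claw":1},{"ax":0,"ay":0,"az":0,"x":0,"y":0,"z":0,"claw":1}]'
python3 p.py 495.3 -160.5 60.5 -82.8
```

```text
clock: 18.85
ee_pos: [0.4974, -0.1599, 0.073]
eef_rot: [2.157, 0.136, -2.153]
wrist_force: [0.3, 0.0, -2.4]
opening: 0.0301
clock 18.85 tcp [ 497.4 -159.9   73. ] jaw -82.7 q [-0.46  0.14  1.92  0.    1.08  0.98] open 30.1 F [ 0.3  0.  -2.4]
 turn [ 0.002 -0.002 -0.001]  shift cm (tool xyz) [1.25 0.04 0.21]
```

```bash
python3 -m creep '[{"ax":0,"ay":0,"az":0,"x":0.6,"y":0.04,"z":0.2,"claw":1},{"ax":0,"ay":0,"az":0,"x":0.5,"y":0,"z":0,"claw":1},{"ax":0,"ay":0,"az":0,"x":0.15,"y":0,"z":0,"claw":1},{"ax":0,"ay":0,"az":0,"x":0,"y":0,"z":0,"claw":1},{"ax":0,"ay":0,"az":0,"x":0,"y":0,"z":0,"claw":1}]'
python3 p.py 495.3 -160.5 60.5 -82.8
```

```text
clock: 19.35
ee_pos: [0.4947, -0.1611, 0.0604]
eef_rot: [2.157, 0.135, -2.155]
wrist_force: [-2.0, 0.2, 5.6]
opening: 0.03
clock 19.35 tcp [ 494.7 -161.1   60.4] jaw -82.8 q [-0.47  0.15  1.93 -0.    1.06  0.98] open 30.0 F [-2.   0.2  5.6]
 turn [ 0.    -0.001 -0.001]  shift cm (tool xyz) [-0.01 -0.05 -0.07]
```

```bash
python3 -m creep '[{"ax":0,"ay":0,"az":0,"x":0,"y":0,"z":0,"claw":0.5},{"ax":0,"ay":0,"az":0,"x":0,"y":0,"z":0,"claw":0.2},{"ax":0,"ay":0,"az":0,"x":0,"y":0,"z":0,"claw":0.1},{"ax":0,"ay":0,"az":0,"x":-2,"y":0,"z":0,"claw":0.1},{"ax":0,"ay":0,"az":0,"x":-4,"y":0,"z":0,"claw":0},{"ax":0,"ay":0,"az":0,"x":-4,"y":0,"z":0,"claw":0},{"ax":0,"ay":0,"az":0,"x":-2,"y":0,"z":0,"claw":0},{"ax":0,"ay":0,"az":0,"x":0,"y":0,"z":0,"claw":0}]'
python3 p.py 432.3 345.8 180 -82.8
```

```text
clock: 20.15
ee_pos: [0.4966, -0.1618, 0.1832]
eef_rot: [2.162, 0.132, -2.147]
wrist_force: [0.0, 0.0, -0.0]
opening: 0.0832
clock 20.15 tcp [ 496.6 -161.8  183.2] jaw -82.8 q [-0.47 -0.    1.84  0.    1.29  0.98] open 83.2 F [ 0.  0. -0.]
 turn [ 0.    -0.006 -0.004]  shift cm (tool xyz) [ 3.200e-01 -5.117e+01  1.000e-02]
```

```bash
python3 -m creep '[{"ax":0,"ay":0,"az":0,"x":0,"y":-3.94,"z":0,"claw":0},{"ax":0,"ay":0,"az":0,"x":0,"y":-3.94,"z":0,"claw":0},{"ax":0,"ay":0,"az":0,"x":0,"y":-3.94,"z":0,"claw":0},{"ax":0,"ay":0,"az":0,"x":0,"y":-3.94,"z":0,"claw":0},{"ax":0,"ay":0,"az":0,"x":0,"y":-3.94,"z":0,"claw":0},{"ax":0,"ay":0,"az":0,"x":0,"y":-3.94,"z":0,"claw":0},{"ax":0,"ay":0,"az":0,"x":0,"y":-3.94,"z":0,"claw":0},{"ax":0,"ay":0,"az":0,"x":0,"y":-3.94,"z":0,"claw":0},{"ax":0,"ay":0,"az":0,"x":0,"y":-3.94,"z":0,"claw":0},{"ax":0,"ay":0,"az":0,"x":0,"y":-3.94,"z":0,"claw":0},{"ax":0,"ay":0,"az":0,"x":0,"y":-3.94,"z":0,"claw":0},{"ax":0,"ay":0,"az":0,"x":0,"y":-3.94,"z":0,"claw":0},{"ax":0,"ay":0,"az":0,"x":0,"y":-3.94,"z":0,"claw":0},{"ax":0,"ay":0,"az":0,"x":0,"y":0,"z":0,"claw":0},{"ax":0,"ay":0,"az":0,"x":0,"y":0,"z":0,"claw":0}]'
python3 p.py 432.3 345.8 40 -82.8
python3 - <<'E'
from m import *
for n in ("top","scene"):
    f=grab_frame(n); W=cloud(f); z=W[...,2]; rect(W,box(W,.38,.6,-.1,0)&(z>.083)&(z<.1),n+" blue");rect(W,box(W,.38,.6,-.2,-.12)&(z>.083)&(z<.1),n+" black")
f=grab_frame("wrist"); save(f,"w4"); W=cloud(f,True); z=W[...,2]
rect(W,box(W,.38,.49,.28,.42)&(z>.064)&(z<.08),"jar wrist")
E
```

```text
clock: 21.65
ee_pos: [0.4288, 0.3475, 0.1772]
eef_rot: [2.152, 0.136, -2.157]
wrist_force: [-0.1, -0.8, -0.3]
opening: 0.0869
clock 21.65 tcp [428.8 347.5 177.2] jaw -82.7 q [ 0.54  0.09  1.76 -0.    1.29  1.98] open 86.9 F [-0.1 -0.8 -0.3]
 turn [ 0.002  0.003 -0.002]  shift cm (tool xyz) [13.72  0.21 -0.33]
top blue n 1095 c [479.4 -51.3] size 129.5 30.3 ang 7.3 z med/95 [92.6 95.1] mean [478.4 -51.1]
top black n 1109 c [ 493.9 -160.9] size 130.2 30.8 ang 7.3 z med/95 [92.5 95.2] mean [ 492.7 -160.1]
scene blue n 833 c [482.4 -50.5] size 133.9 31.0 ang 7.1 z med/95 [89.8 92.5] mean [487.6 -50.5]
scene black n 869 c [ 497.  -159.8] size 135.6 30.2 ang 7.0 z med/95 [89.7 92.3] mean [ 501.8 -159.6]
jar wrist n 3017 c [432.1 345.1] size 47.2 46.3 ang 7.7 z med/95 [69.5 70.6] mean [432.6 345.3]
```

View pics/w4.png

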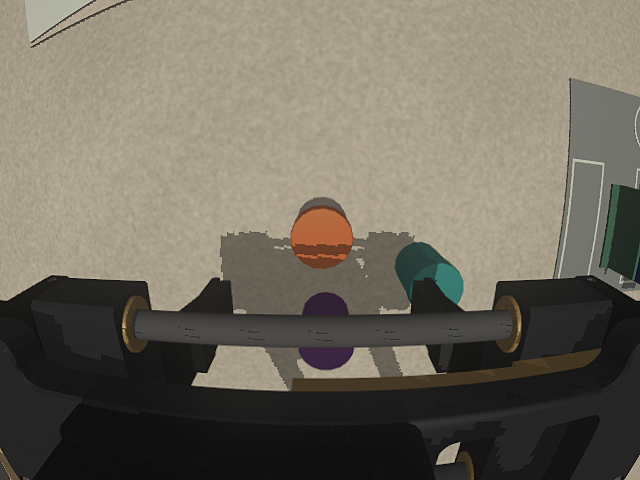

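Orange lid at px (322,238), centred between the fingers. Black stands in its bay (offset from blue 14.5,-109.6 mm, as expected). Grasping the jar.

```bash
python3 -m creep '[{"ax":0,"ay":0,"az":0,"x":3,"y":0.2,"z":-0.35,"claw":0},{"ax":0,"ay":0,"az":0,"x":4,"y":0,"z":0,"claw":0},{"ax":0,"ay":0,"az":0,"x":4,"y":0,"z":0,"claw":0},{"ax":0,"ay":0,"az":0,"x":2,"y":0,"z":0,"claw":0},{"ax":0,"ay":0,"az":0,"x":0.7,"y":0,"z":0,"claw":0},{"ax":0,"ay":0,"az":0,"x":0,"y":0,"z":0,"claw":0.3},{"ax":0,"ay":0,"az":0,"x":0,"y":0,"z":0,"claw":0.5},{"ax":0,"ay":0,"az":0,"x":0,"y":0,"z":0,"claw":0.8},{"ax":0,"ay":0,"az":0,"x":0,"y":0,"z":0,"claw":1},{"ax":0,"ay":0,"az":0,"x":0,"y":0,"z":0,"claw":1},{"ax":0,"ay":0,"az":0,"x":0,"y":0,"z":0,"claw":1},{"ax":0,"ay":0,"az":0,"x":0,"y":0,"z":0,"claw":1}]' 20
python3 p.py 432.3 345.5 40 -82.8
```

```text
clock: 23.0
ee_pos: [0.4339, 0.3463, 0.0426]
eef_rot: [2.157, 0.137, -2.156]
wrist_force: [0.1, 0.7, 2.8]
opening: 0.0471
clock 23.0 tcp [433.9 346.3  42.6] jaw -82.8 q [0.53 0.26 1.85 0.   1.04 1.98] open 47.1 F [0.1 0.7 2.8]
 turn [ 0.    -0.001  0.   ]  shift cm (tool xyz) [0.26 0.06 0.17]
```

```bash
python3 -m creep '[{"ax":0,"ay":0,"az":0,"x":-2,"y":0,"z":0,"claw":1},{"ax":0,"ay":0,"az":0,"x":-4,"y":0,"z":0,"claw":1},{"ax":0,"ay":0,"az":0,"x":-4,"y":0,"z":0,"claw":1},{"ax":0,"ay":0,"az":0,"x":-3,"y":0,"z":0,"claw":1},{"ax":0,"ay":0,"az":0,"x":0,"y":0,"z":0,"claw":1},{"ax":0,"ay":0,"az":0,"x":0,"y":0,"z":0,"claw":1}]'
python3 p.py 606.5 -35.8 170 -82.8
```

```text
clock: 23.6
ee_pos: [0.4337, 0.3461, 0.1723]
eef_rot: [2.158, 0.136, -2.156]
wrist_force: [-0.7, -0.1, -1.5]
opening: 0.0472
clock 23.6 tcp [433.7 346.1 172.3] jaw -82.8 q [ 0.53  0.09  1.76 -0.    1.28  1.98] open 47.2 F [-0.7 -0.1 -1.5]
 turn [ 0.    -0.001  0.   ]  shift cm (tool xyz) [  0.23  40.05 -12.36]
```

```bash
python3 -m creep '[{"ax":0,"ay":0,"az":0,"x":0,"y":4,"z":-1.24,"claw":1},{"ax":0,"ay":0,"az":0,"x":0,"y":4,"z":-1.24,"claw":1},{"ax":0,"ay":0,"az":0,"x":0,"y":4,"z":-1.24,"claw":1},{"ax":0,"ay":0,"az":0,"x":0,"y":4,"z":-1.24,"claw":1},{"ax":0,"ay":0,"az":0,"x":0,"y":4,"z":-1.24,"claw":1},{"ax":0,"ay":0,"az":0,"x":0,"y":4,"z":-1.24,"claw":1},{"ax":0,"ay":0,"az":0,"x":0,"y":4,"z":-1.24,"claw":1},{"ax":0,"ay":0,"az":0,"x":0,"y":4,"z":-1.24,"claw":1},{"ax":0,"ay":0,"az":0,"x":0,"y":4,"z":-1.24,"claw":1},{"ax":0,"ay":0,"az":0,"x":0,"y":4,"z":-1.2,"claw":1},{"ax":0,"ay":0,"az":0,"x":0,"y":0,"z":0,"claw":1},{"ax":0,"ay":0,"az":0,"x":0,"y":0,"z":0,"claw":1}]'
python3 p.py 606.5 -35.8 44.6 -82.8
```

```text
clock: 24.8
ee_pos: [0.6049, -0.0359, 0.1692]
eef_rot: [2.153, 0.135, -2.163]
wrist_force: [-0.6, 0.7, -0.3]
opening: 0.0476
clock 24.8 tcp [604.9 -35.9 169.2] jaw -82.9 q [-0.19  0.22  1.63  0.    1.3   1.26] open 47.6 F [-0.6  0.7 -0.3]
 turn [-0.002  0.004  0.002]  shift cm (tool xyz) [ 1.246e+01  1.000e-02 -1.600e-01]
```

```bash
python3 -m creep '[{"ax":0,"ay":0,"az":0,"x":3,"y":0,"z":-0.1,"claw":1},{"ax":0,"ay":0,"az":0,"x":4,"y":0,"z":0,"claw":1},{"ax":0,"ay":0,"az":0,"x":3.5,"y":0,"z":0,"claw":1},{"ax":0,"ay":0,"az":0,"x":1.2,"y":0,"z":0,"claw":1},{"ax":0,"ay":0,"az":0,"x":0.2,"y":0,"z":0,"claw":1},{"ax":0,"ay":0,"az":0,"x":0,"y":0,"z":0,"claw":1},{"ax":0,"ay":0,"az":0,"x":0,"y":0,"z":0,"claw":1}]'
python3 p.py 606.5 -35.8 44.6 -82.8
```

```text
clock: 25.5
ee_pos: [0.6091, -0.0352, 0.0554]
eef_rot: [2.16, 0.135, -2.152]
wrist_force: [-0.4, -0.4, -0.8]
opening: 0.0474
clock 25.5 tcp [609.1 -35.2  55.4] jaw -82.8 q [-0.19  0.35  1.7   0.    1.09  1.26] open 47.4 F [-0.4 -0.4 -0.8]
 turn [ 0.001 -0.004 -0.001]  shift cm (tool xyz) [1.08 0.03 0.27]
```

```bash
python3 -m creep '[{"ax":0,"ay":0,"az":0,"x":0.5,"y":0.03,"z":0.2,"claw":1},{"ax":0,"ay":0,"az":0,"x":0.4,"y":0,"z":0,"claw":1},{"ax":0,"ay":0,"az":0,"x":0.1,"y":0,"z":0,"claw":1},{"ax":0,"ay":0,"az":0,"x":0,"y":0,"z":0,"claw":1},{"ax":0,"ay":0,"az":0,"x":0,"y":0,"z":0,"claw":1}]'
python3 p.py 606.5 -35.8 44.6 -82.8
```

```text
clock: 26.0
ee_pos: [0.6063, -0.0358, 0.0444]
eef_rot: [2.158, 0.136, -2.155]
wrist_force: [-1.4, 2.0, 6.1]
opening: 0.0476
clock 26.0 tcp [606.3 -35.8  44.4] jaw -82.8 q [-0.19  0.36  1.71  0.    1.07  1.26] open 47.6 F [-1.4  2.   6.1]
 turn [-0.    -0.002 -0.   ]  shift cm (tool xyz) [-0.02  0.   -0.02]
```

```bash
python3 -m creep '[{"ax":0,"ay":0,"az":0,"x":0,"y":0,"z":0,"claw":0.4},{"ax":0,"ay":0,"az":0,"x":0,"y":0,"z":0,"claw":0.15},{"ax":0,"ay":0,"az":0,"x":0,"y":0,"z":0,"claw":0.05},{"ax":0,"ay":0,"az":0,"x":-2,"y":0,"z":0,"claw":0},{"ax":0,"ay":0,"az":0,"x":-4,"y":0,"z":0,"claw":0},{"ax":0,"ay":0,"az":0,"x":-4,"y":0,"z":0,"claw":0},{"ax":0,"ay":0,"az":0,"x":-3,"y":0,"z":0,"claw":0},{"ax":0,"ay":0,"az":0,"x":0,"y":0,"z":0,"claw":0},{"ax":0,"ay":0,"az":0,"x":0,"y":0,"z":0,"claw":0}]'
python3 p.py 427.7 -360.3 170 -82.8
```

```text
clock: 26.9
ee_pos: [0.6058, -0.0359, 0.1736]
eef_rot: [2.158, 0.135, -2.155]
wrist_force: [-0.4, -0.5, -0.7]
opening: 0.0869
clock 26.9 tcp [605.8 -35.9 173.6] jaw -82.8 q [-0.19  0.21  1.63 -0.    1.3   1.26] open 86.9 F [-0.4 -0.5 -0.7]
 turn [ 0.    -0.001 -0.001]  shift cm (tool xyz) [ 0.36 29.95 21.74]
```

```bash
python3 -m creep '[{"ax":0,"ay":0,"az":0,"x":0,"y":3,"z":2.17,"claw":0},{"ax":0,"ay":0,"az":0,"x":0,"y":3,"z":2.17,"claw":0},{"ax":0,"ay":0,"az":0,"x":0,"y":3,"z":2.17,"claw":0},{"ax":0,"ay":0,"az":0,"x":0,"y":3,"z":2.17,"claw":0},{"ax":0,"ay":0,"az":0,"x":0,"y":3,"z":2.17,"claw":0},{"ax":0,"ay":0,"az":0,"x":0,"y":3,"z":2.17,"claw":0},{"ax":0,"ay":0,"az":0,"x":0,"y":3,"z":2.17,"claw":0},{"ax":0,"ay":0,"az":0,"x":0,"y":3,"z":2.17,"claw":0},{"ax":0,"ay":0,"az":0,"x":0,"y":3,"z":2.17,"claw":0},{"ax":0,"ay":0,"az":0,"x":0,"y":3,"z":2.17,"claw":0},{"ax":0,"ay":0,"az":0,"x":0,"y":0,"z":0,"claw":0},{"ax":0,"ay":0,"az":0,"x":0,"y":0,"z":0,"claw":0}]'
python3 - <<'E'
from m import *
for n in ("top","scene","wrist"):
    f=grab_frame(n); W=cloud(f,n=="wrist"); z=W[...,2]; 
    if n!="wrist": rect(W,box(W,.56,.65,-.08,.01)&(z>.064)&(z<.08),n+" jar")
    rect(W,box(W,.38,.48,-.41,-.31)&(z>.012)&(z<.03),n+" hub")
save(f,"w5")
E
python3 p.py 427.7 -360.3 4 -82.8
```

```text
clock: 28.1
ee_pos: [0.4266, -0.3602, 0.1709]
eef_rot: [2.157, 0.137, -2.161]
wrist_force: [0.4, -0.2, -0.1]
opening: 0.0873
top jar n 456 c [601.2 -35.5] size 45.9 45.6 ang -2.4 z med/95 [72.3 75. ] mean [600.9 -35.3]
top hub n 171 c [ 424.4 -349.5] size 43.0 22.9 ang 6.2 z med/95 [17.7 21.3] mean [ 424.1 -349.4]
scene jar n 454 c [605.8 -34.6] size 48.4 46.2 ang 10.3 z med/95 [69.6 72.3] mean [606.9 -35. ]
scene hub n 252 c [ 429.9 -359.2] size 45.2 42.8 ang 49.3 z med/95 [15.6 18.6] mean [ 430.3 -359.1]
wrist hub n 1597 c [ 427.6 -362.6] size 42.9 42.3 ang 8.4 z med/95 [17.4 18.6] mean [ 428.3 -362.3]
clock 28.25 tcp [ 428.  -359.2  172. ] jaw -82.7 q [-0.84  0.11  1.75  0.    1.28  0.6 ] open 87.0 F [-0.5 -0.7 -0.2]
 turn [0.001 0.001 0.002]  shift cm (tool xyz) [16.8   0.1   0.04]
```

View pics/w5.png

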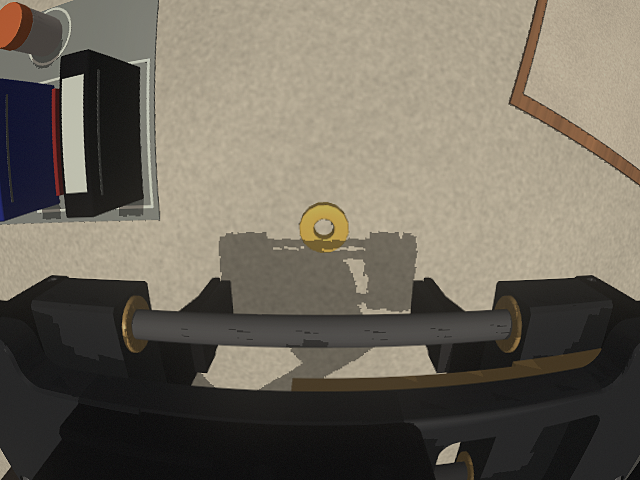

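Hub at px (324,227), centred under the fingers, and the jar reads about (603.5,-35.0) against the circle at (605,-35.8). Descending on the hub.

```bash
python3 -m creep '[{"ax":0,"ay":0,"az":0,"x":4,"y":0.15,"z":0,"claw":0},{"ax":0,"ay":0,"az":0,"x":4,"y":0,"z":0,"claw":0},{"ax":0,"ay":0,"az":0,"x":4,"y":0,"z":0,"claw":0},{"ax":0,"ay":0,"az":0,"x":2.5,"y":0,"z":0,"claw":0},{"ax":0,"ay":0,"az":0,"x":1,"y":0,"z":0,"claw":0},{"ax":0,"ay":0,"az":0,"x":0,"y":0,"z":0,"claw":0},{"ax":0,"ay":0,"az":0,"x":0,"y":0,"z":0,"claw":0}]'
python3 p.py 427.8 -361 4 -82.8
```

```text
clock: 28.95
ee_pos: [0.4291, -0.3625, 0.0194]
eef_rot: [2.157, 0.135, -2.154]
wrist_force: [0.1, 0.5, 0.9]
opening: 0.0871
clock 28.95 tcp [ 429.1 -362.5   19.4] jaw -82.7 q [-0.84  0.31  1.84  0.    0.99  0.6 ] open 87.1 F [0.1 0.5 0.9]
 turn [ 0.001 -0.001 -0.002]  shift cm (tool xyz) [ 1.54 -0.17  0.11]
```

```bash
python3 -m creep '[{"ax":0,"ay":0,"az":0,"x":1,"y":-0.1,"z":0.1,"claw":0},{"ax":0,"ay":0,"az":0,"x":0.45,"y":0,"z":0,"claw":0.2},{"ax":0,"ay":0,"az":0,"x":0,"y":0,"z":0,"claw":0.4},{"ax":0,"ay":0,"az":0,"x":0,"y":0,"z":0,"claw":0.6},{"ax":0,"ay":0,"az":0,"x":0,"y":0,"z":0,"claw":0.8},{"ax":0,"ay":0,"az":0,"x":0,"y":0,"z":0,"claw":0.8},{"ax":0,"ay":0,"az":0,"x":0,"y":0,"z":0,"claw":0.8},{"ax":0,"ay":0,"az":0,"x":0,"y":0,"z":0,"claw":0.8}]' 12
python3 p.py 427.8 -361 4 -82.8
```

```text
clock: 29.75
ee_pos: [0.427, -0.3614, 0.0037]
eef_rot: [2.157, 0.135, -2.156]
wrist_force: [0.0, 0.3, 1.4]
opening: 0.044
clock 29.75 tcp [ 427.  -361.4    3.7] jaw -82.8 q [-0.84  0.33  1.85 -0.    0.97  0.6 ] open 44.0 F [0.  0.3 1.4]
 turn [ 0. -0. -0.]  shift cm (tool xyz) [-0.03 -0.03 -0.09]
```

```bash
python3 -m creep '[{"ax":0,"ay":0,"az":0,"x":-2,"y":0,"z":0,"claw":0.8},{"ax":0,"ay":0,"az":0,"x":-4,"y":0,"z":0,"claw":0.8},{"ax":0,"ay":0,"az":0,"x":-4,"y":0,"z":0,"claw":0.8},{"ax":0,"ay":0,"az":0,"x":-4,"y":0,"z":0,"claw":0.8},{"ax":0,"ay":0,"az":0,"x":-2,"y":0,"z":0,"claw":0.8},{"ax":0,"ay":0,"az":0,"x":0,"y":0,"z":0,"claw":0.8},{"ax":0,"ay":0,"az":0,"x":0,"y":0,"z":0,"claw":0.8}]'
python3 p.py 480.5 -51 160 -82.8
```

```text
clock: 30.45
ee_pos: [0.4268, -0.3612, 0.1633]
eef_rot: [2.156, 0.136, -2.156]
wrist_force: [-1.8, -0.2, -0.6]
opening: 0.0439
clock 30.45 tcp [ 426.8 -361.2  163.3] jaw -82.8 q [-0.84  0.11  1.76 -0.    1.27  0.6 ] open 43.9 F [-1.8 -0.2 -0.6]
 turn [ 0. -0. -0.]  shift cm (tool xyz) [  0.33 -30.1   -9.22]
```

```bash
python3 -m creep '[{"ax":0,"ay":0,"az":0,"x":0,"y":-3.76,"z":-1.15,"claw":0.8},{"ax":0,"ay":0,"az":0,"x":0,"y":-3.76,"z":-1.15,"claw":0.8},{"ax":0,"ay":0,"az":0,"x":0,"y":-3.76,"z":-1.15,"claw":0.8},{"ax":0,"ay":0,"az":0,"x":0,"y":-3.76,"z":-1.15,"claw":0.8},{"ax":0,"ay":0,"az":0,"x":0,"y":-3.76,"z":-1.15,"claw":0.8},{"ax":0,"ay":0,"az":0,"x":0,"y":-3.76,"z":-1.15,"claw":0.8},{"ax":0,"ay":0,"az":0,"x":0,"y":-3.76,"z":-1.15,"claw":0.8},{"ax":0,"ay":0,"az":0,"x":0,"y":-3.76,"z":-1.15,"claw":0.8},{"ax":0,"ay":0,"az":0,"x":0,"y":0,"z":0,"claw":0.8},{"ax":0,"ay":0,"az":0,"x":4,"y":0,"z":0,"claw":0.8},{"ax":0,"ay":0,"az":0,"x":1.5,"y":0,"z":0,"claw":0.8},{"ax":0,"ay":0,"az":0,"x":0,"y":0,"z":0,"claw":0.8},{"ax":0,"ay":0,"az":0,"x":0,"y":0,"z":0,"claw":0.8}]'
python3 p.py 480.5 -51 95.7 -82.8
```

```text
clock: 31.75
ee_pos: [0.4795, -0.0517, 0.1076]
eef_rot: [2.154, 0.136, -2.16]
wrist_force: [0.3, -0.5, -1.4]
opening: 0.0441
clock 31.75 tcp [479.5 -51.7 107.6] jaw -82.8 q [-0.27 -0.    2.   -0.    1.15  1.17] open 44.1 F [ 0.3 -0.5 -1.4]
 turn [-0.     0.002  0.001]  shift cm (tool xyz) [ 1.19 -0.05 -0.1 ]
```

```bash
python3 -m creep '[{"ax":0,"ay":0,"az":0,"x":0.6,"y":-0.05,"z":-0.1,"claw":0.8},{"ax":0,"ay":0,"az":0,"x":0.4,"y":0,"z":0,"claw":0.8},{"ax":0,"ay":0,"az":0,"x":0.15,"y":0,"z":0,"claw":0.8},{"ax":0,"ay":0,"az":0,"x":0.05,"y":0,"z":0,"claw":0.8},{"ax":0,"ay":0,"az":0,"x":0,"y":0,"z":0,"claw":0.8}]'
python3 p.py 480.5 -51 95.7 -82.8
```

```text
clock: 32.25
ee_pos: [0.4815, -0.0507, 0.0967]
eef_rot: [2.157, 0.136, -2.156]
wrist_force: [0.2, 0.0, -0.6]
opening: 0.0437
clock 32.25 tcp [481.5 -50.7  96.7] jaw -82.8 q [-0.27  0.01  2.   -0.    1.12  1.18] open 43.7 F [ 0.2  0.  -0.6]
 turn [ 0. -0. -0.]  shift cm (tool xyz) [0.1  0.01 0.1 ]
```

```bash
python3 -m creep '[{"ax":0,"ay":0,"az":0,"x":0.08,"y":0,"z":0.08,"claw":0.8},{"ax":0,"ay":0,"az":0,"x":0,"y":0,"z":0,"claw":0.8},{"ax":0,"ay":0,"az":0,"x":0,"y":0,"z":0,"claw":0.8}]'
python3 p.py 480.5 -51 95.7 -82.8
```

```text
clock: 32.55
ee_pos: [0.4806, -0.0508, 0.0958]
eef_rot: [2.156, 0.136, -2.156]
wrist_force: [0.0, 0.3, -0.9]
opening: 0.0441
clock 32.55 tcp [480.6 -50.8  95.8] jaw -82.8 q [-0.27  0.01  2.   -0.    1.12  1.18] open 44.1 F [ 0.   0.3 -0.9]
 turn [ 0. -0. -0.]  shift cm (tool xyz) [0.01 0.02 0.01]
```

```bash
python3 -m creep '[{"ax":0,"ay":0,"az":0,"x":0.08,"y":0,"z":0,"claw":0.8},{"ax":0,"ay":0,"az":0,"x":0,"y":0,"z":0,"claw":0.8},{"ax":0,"ay":0,"az":0,"x":0,"y":0,"z":0,"claw":0.8}]'
python3 p.py 480.5 -51 95.7 -82.8
```

```text
clock: 32.85
ee_pos: [0.4807, -0.0508, 0.0956]
eef_rot: [2.156, 0.136, -2.156]
wrist_force: [-1.7, 1.1, 5.0]
opening: 0.044
clock 32.85 tcp [480.7 -50.8  95.6] jaw -82.8 q [-0.27  0.01  2.   -0.    1.12  1.18] open 44.0 F [-1.7  1.1  5. ]
 turn [ 0. -0. -0.]  shift cm (tool xyz) [-0.01  0.02  0.02]
```

Contact (5 N). Opening, lifting and backing away.

```bash
python3 -m creep '[{"ax":0,"ay":0,"az":0,"x":0,"y":0,"z":0,"claw":0.45},{"ax":0,"ay":0,"az":0,"x":0,"y":0,"z":0,"claw":0.3},{"ax":0,"ay":0,"az":0,"x":0,"y":0,"z":0,"claw":0.15},{"ax":0,"ay":0,"az":0,"x":-1.5,"y":0,"z":0,"claw":0.1},{"ax":0,"ay":0,"az":0,"x":-4,"y":0,"z":0,"claw":0},{"ax":0,"ay":0,"az":0,"x":-4,"y":0,"z":0,"claw":0},{"ax":0,"ay":0,"az":0,"x":-2,"y":-4,"z":0,"claw":0},{"ax":0,"ay":0,"az":0,"x":0,"y":-4.5,"z":0,"claw":0},{"ax":0,"ay":0,"az":0,"x":0,"y":-4.5,"z":0,"claw":0},{"ax":0,"ay":0,"az":0,"x":0,"y":-4.5,"z":0,"claw":0},{"ax":0,"ay":0,"az":0,"x":0,"y":-4.5,"z":0,"claw":0},{"ax":0,"ay":0,"az":0,"x":0,"y":-4.5,"z":0,"claw":0},{"ax":0,"ay":0,"az":0,"x":0,"y":-4.5,"z":0,"claw":0},{"ax":0,"ay":0,"az":0,"x":0,"y":0,"z":0,"claw":0},{"ax":0,"ay":0,"az":0,"x":0,"y":0,"z":0,"claw":0}]'
python3 - <<'E'
from m import *
c=[]
for n in ("top","scene"):
    f=grab_frame(n); W=cloud(f); z=W[...,2]; H,S,V=[q.astype(int) for q in cv2.split(cv2.cvtColor(f["pixels"],cv2.COLOR_BGR2HSV))]
    rect(W,box(W,.38,.58,-.12,.02)&(z>.083)&(z<.099),n+" blue");rect(W,box(W,.38,.6,-.2,-.12)&(z>.083)&(z<.1),n+" black")
    rect(W,box(W,.56,.65,-.08,.01)&(z>.064)&(z<.08),n+" jar"); rect(W,box(W,.4,.56,-.12,.02)&(z>.104)&(z<.12),n+" hub")
    rect(W,box(W,.67,.85,-.2,-.05)&(z>.075)&(z<.14),"pens"); rect(W,box(W,.67,.85,.1,.25)&(z>.02)&(z<.08),"stamp")
    p=f["pixels"]; c.append(p[150:350,230:450] if n=="top" else p[110:350,190:410])
cv2.imwrite("pics/fin.png",np.hstack([cv2.resize(q,(400,400)) for q in c]))
E
```

```text
clock: 34.35
ee_pos: [0.4411, 0.2575, 0.2095]
eef_rot: [2.154, 0.138, -2.155]
wrist_force: [-0.2, -0.2, -0.0]
opening: 0.0869
top blue n 819 c [479.2 -47.7] size 130.0 37.3 ang 7.1 z med/95 [92.5 95.3] mean [477.9 -51.1]
top black n 1109 c [ 493.7 -160.8] size 129.8 30.8 ang 7.1 z med/95 [92.4 95.1] mean [ 492.7 -160.1]
top jar n 457 c [601.1 -35.6] size 47.2 45.5 ang -1.9 z med/95 [72.4 75. ] mean [600.8 -35.4]
top hub n 363 c [478.9 -50.4] size 42.7 42.3 ang 69.9 z med/95 [110.3 112.9] mean [478.8 -50.4]
pens n 430 c [ 766.9 -131. ] size 71.0 70.8 ang -79.1 z med/95 [ 85.3 123.3] mean [ 767.6 -131.3]
stamp n 377 c [762.9 170.7] size 59.5 34.4 ang 81.1 z med/95 [23.2 71.3] mean [759.4 169.5]
scene blue n 596 c [483.7 -49.6] size 132.4 43.6 ang 13.2 z med/95 [89.9 95.9] mean [495.2 -49.9]
scene black n 863 c [ 497.3 -159.9] size 134.6 30.0 ang 7.1 z med/95 [89.7 92.5] mean [ 501.8 -159.6]
scene jar n 458 c [606.1 -34.9] size 47.2 46.4 ang 48.6 z med/95 [69.7 72.5] mean [607.3 -35.1]
scene hub n 277 c [482.3 -49.4] size 47.0 40.4 ang -10.7 z med/95 [107.5 110.2] mean [484.1 -49.7]
pens n 611 c [ 771.2 -130.5] size 72.0 70.8 ang 0.6 z med/95 [ 83.2 121.1] mean [ 773.  -131.3]
stamp n 315 c [804.8 151.5] size 125.5 58.0 ang -25.6 z med/95 [58.6 68.6] mean [770.8 168.6]
```

View pics/fin.png

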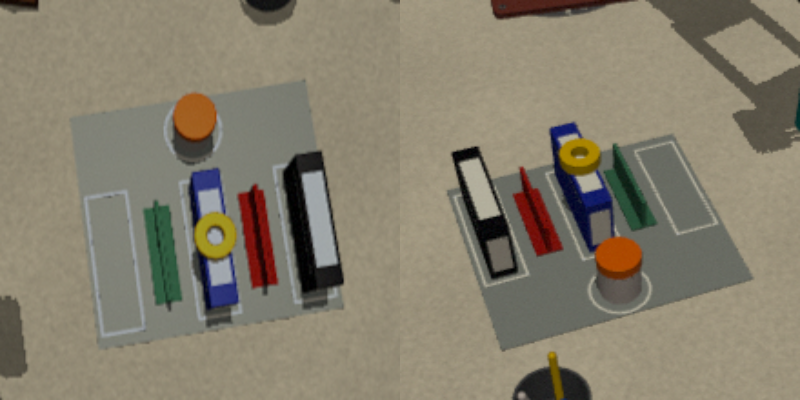

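All standing as asked: hub flat and centred on blue (215,235 left half), jar in the circle, black square beside red, and the green-side bay empty. Handing in.

```bash
python3 -c "
from cell import *
print(finish_job())"
```

```text
the job is handed in; nothing more can be done
None
```

The job is handed in at about 34.5 s on the robot's clock. I set things down in the order asked:

1. **Blue case:** the smaller of the two look-alikes, in the middle bay.
2. **Black case:** in the outer bay next to the red bookend, on the robot's right. The bay next to the green bookend is empty.
3. **Jar:** the orange-lidded one, in the white circle.
4. **Hub:** flat on top of the blue case.

**Last checks, from the top and scene cameras:**
- **Cases:** the black case measured 7.1° in the final frames, matching the mat's roughly 7°. The blue case was at 7.1–7.3°, checked before the hub went on. Both were within about 1 mm of their bay centres, with tops 90–92 mm up, so they stand upright.
- **Jar:** about 1.5 mm from the circle's centre, with about 8 mm of slack.
- **Hub:** about 1 mm off the case's centre, with its top at about 109 mm, so it lies flat.
- **Pen pot and stamp:** the pen pot reads unchanged. The stamp reads unchanged from the top camera.

**What disagreed or failed:**
- The two fixed cameras differ by 3–5 mm in x and about 3 mm in height, so I compared things within one view or averaged the two.
- The scene camera's fitted rectangle for the stamp was unusable.
- With the hub on it, the final rectangle fitted to the blue case was distorted by the hub (13° and 44 mm wide in the scene view).
- My first move call was refused because its rows lacked some keys. It moved nothing.

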